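# Stand the blue saucer in the breakfast rack

### The job

Take the blue saucer out of its drying stand and stand it upright in the free gap of the wooden-based buffet rack, next to the cream saucer, lowering it all the way down onto the rack before you let go. Either face may point forward. Leave the pink saucer in its own stand and do not disturb the cream one.

Things in the scene. Friction and masses are not known exactly. Their poses are not given: they have to be found in the camera images.
- saucer_blue: Blue saucer, disc 130 mm across, 9 mm thick, about 0.25 kg, on edge in one of two alike grey drying stands (70 x 110 mm, tine tops at 60 mm; it lifts straight out). Origin: disc centre, 74 mm above the counter as it stands (rim top 139 mm); outer 20 mm of both faces flat. x = disc's axis, level while it stands; y, z lie in the disc at any turn. Pinch the rim from above, closing along x.
- free_gap (a point): Free gap of the fixed rack (wood base 170 x 120 x 6 mm, dark steel tines, tops at 90 mm): where a saucer's centre lies when fully down mid-gap, 74 mm above the counter. x level, across the gap, 26 mm clear between tines: the saucer's axis goes along it, either way. Cream saucer's gap at x = -90 mm. y level along the gap, tines at +-42 mm; two rails at y = +-30 mm centre the disc. z up.
- saucer_pink: Pink saucer, same shape and frame, standing in the other drying stand; the two saucers change places between starts. To be left alone.
- saucer_white: Cream-white saucer, same shape and frame, already standing in the other gap of the buffet rack. To be left there.
Mind the look-alikes: they are no part of the job. Several things look just like the part that bears free_gap: the one meant starts farthest to the robot's left.

How it is judged:
On the way:
1. still held by the gripper, the blue saucer stands in the free gap no more than 15 mm above its resting height (contact force between the fingers and saucer_blue above 0.5 N and angle between the x axis of saucer_blue and the x axis of free_gap, either way round below 0.42 rad and z of saucer_blue in the frame of free_gap below 0.015 m and x of saucer_blue in the frame of free_gap between -0.015 and 0.015 m and y of saucer_blue in the frame of free_gap between -0.02 and 0.02 m), for 0.1 s.
At the end, for the whole second after the job is handed in: The blue saucer rests in the free gap: its centre within 15 mm across and along the gap and within 10 mm of its resting height, its axis within 24 degrees of the gap's x axis, at rest; the pink and the cream saucer are within 25 mm of where they stood (angle between the x axis of saucer_blue and the x axis of free_gap, either way round below 0.42 rad and linear speed of saucer_blue below 0.02 m/s and x of saucer_blue in the frame of free_gap between -0.015 and 0.015 m and y of saucer_blue in the frame of free_gap between -0.015 and 0.015 m and z of saucer_blue in the frame of free_gap between -0.01 and 0.01 m and distance of each of saucer_white, saucer_pink from where it was at the start of the episode below 0.025 m); the robot touches nothing.
It fails at once if the pink saucer is moved more than 25 mm (distance of saucer_pink from where it was at the start of the episode above 0.025 m).
It fails at once if the cream saucer is moved more than 25 mm (distance of saucer_white from where it was at the start of the episode above 0.025 m).
It also fails if it takes over 42 s, if anything falls off the work surface, if the arm or the gripper's body presses on something with over 40 N, if the wrist force passes 120 N, or if a joint passes its speed limit or range.

### The arm

A 6-joint arm with a two-finger parallel gripper is mounted at the origin on the work surface. World frame = base frame: x ahead of the robot, y to its left, z up, the work surface at z = 0. Lengths are in m, angles in rad, forces in N, time in s.
With the tool pointing down it reaches from about 0.25 to 0.775 m from the base axis. Payload 8.9 kg.
Tool frame: the origin (TCP) lies at the very end of the fingers, on their centre line; the grasp point (between the pads) lies 19 mm behind it; z points along the fingers, y is the direction in which the jaws open and shut (so a half turn about z gives the same grasp; the last joint's range is limited). The gripper opens to 85 mm and grips with 20 to 120 N. Pads are 22 mm wide; open, the fingers measure 114 mm over their backs; the gripper's body (76 mm by 85 mm) begins 54 mm behind the grasp point. The pads swing forward as they close: fully open they stand 13 mm farther back than shut.
Start: joints at [1.104, 0.291, -0.153, 1.127, 0, 1.431], TCP at [0.169, 0.497, 0.231] pointing down, gripper open.
Joint ranges: [-2.52, 2.52], [-0.91, 1.74], [-1.3, 1.37], [-1.96, 2.02], [-1.52, 1.47], [-3.14, 3.14]. Speed limits (rad/s): [2.22, 2.22, 2.79, 3.14, 3.14, 3.14].

### API

Orientations are given as a rotation vector (axis times angle).
In Python, from workcell import * gives the robot as it stands. The module is installed in compiled form; this text tells all that it offers. Calls block until the motion is done:
- move_pose(position, orientation): joint-space move of the TCP to a pose.
- move_linear(position, attitude=None, speed=0.15, force_limit=None): straight line of the TCP; attitude=None keeps the orientation; speed is the mean speed in m/s. With force_limit (N) it stops when the force on the tool has changed by that much, and returns True; else False.
- set_joints(angles): joint-space move.
- move_gripper(opening, grasp_force=None): finger opening in m; grasp_force is the grip in N (None keeps the last); returns when the fingers have stopped.
- sleep(seconds).
- inverse_kinematics(position, orientation): joint angles nearest the present ones, or None.
- state(): the state.
- snapshot(name): name is "scene" or "side" or "wrist"; returns the picture (480x640x3 uint8, red, green, blue); there is no depth.
- camera_model(name): a dict with "camera_matrix" (3x3 intrinsics, pixels), "extrinsics" (4x4, takes a point from camera to world coordinates). Camera axes: x right, y down, z forward; pixel columns grow to the right and rows downward; lengths in m; the calibration is good to about 2 mm. The wrist camera is an equidistant fisheye: a pixel r from the principal point sees the ray r / f radians off the axis. A picture is of the moment at which its call begins: read the wrist's pose just before it. camera_model takes no time and is no camera call; for the wrist camera it gives the pose at the moment of the call.
A pose or a line that the arm cannot do raises PlanningError and nothing moves.
- job_done(): hands the job in, once; it reports no verdict.
The state is a dict: "time_s": time; "q": joint angles; "joint_vel": joint speeds; "effort": joint torques, N m; "tcp_pos": TCP position; "ee_rot": TCP orientation; "ft_force": force on the tool from outside, world axes, zero at the start; "moment": the same for the moment, N m; "gripper_width": finger opening in m.
Only numpy, scipy, OpenCV 4.12 (cv2) and the standard library are available. Lean on these libraries where they do the work, as an engineer would, in place of code of your own. Each camera call takes 0.05 s, during which the arm holds its last target. There are 200 camera calls.

## Working session

There is one attempt and no reset: what is moved stays moved. The work goes in short steps, each a Python script; the robot and the scene stay as the last script left them, time stands still between calls to the robot, and variables do not carry over. Pictures are saved under pics/ and viewed, about 8 in all and at most 12, crops included, and the job is handed in when it is done.

```bash
mkdir -p pics; python3 - <<'E'
from workcell import *
import cv2
for n in ["scene","side","wrist"]:
    m=camera_model(n); print(n,m["camera_matrix"].round(1).tolist(),m["extrinsics"].round(4).tolist())
    cv2.imwrite(f"pics/{n}0.png",snapshot(n)[:,:,::-1])
s=state();print(s["tcp_pos"],s["ee_rot"],s["time_s"])
E
```

```text
scene [[570.2, 0.0, 328.9], [0.0, 570.2, 240.0], [0.0, 0.0, 1.0]] [[-0.791, 0.3778, -0.4813, 1.1854], [0.6116, 0.5125, -0.6028, 0.7603], [0.019, -0.7711, -0.6364, 0.8721], [0.0, 0.0, 0.0, 1.0]]
side [[448.2, 0.0, 326.8], [0.0, 448.2, 247.8], [0.0, 0.0, 1.0]] [[0.921, -0.2428, 0.3048, 0.3148], [-0.3896, -0.5594, 0.7317, -0.6751], [-0.0071, -0.7926, -0.6098, 0.6257], [0.0, 0.0, 0.0, 1.0]]
wrist [[371.6, 0.0, 320.1], [0.0, 371.6, 241.3], [0.0, 0.0, 1.0]] [[0.3219, 0.9059, 0.2753, 0.0974], [0.9468, -0.3073, -0.0958, 0.5204], [-0.0022, 0.2915, -0.9566, 0.3729], [0.0, 0.0, 0.0, 1.0]]
[0.16888154 0.49675966 0.23087735] [-5.12489739e-01 -3.09925007e+00  1.44797873e-03] 0.15
```

View pics/scene0.png

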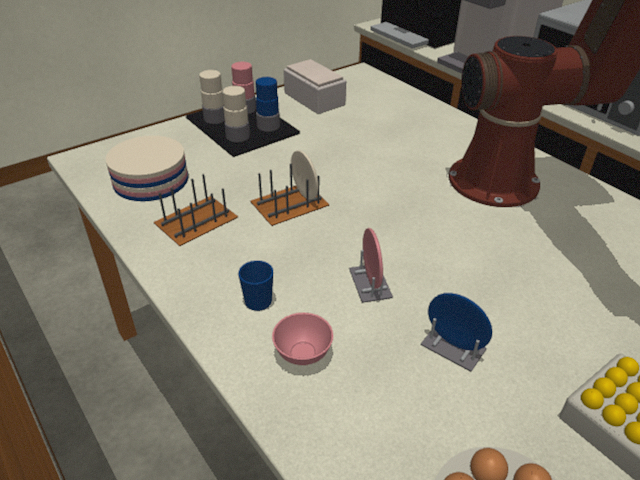

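View pics/side0.png

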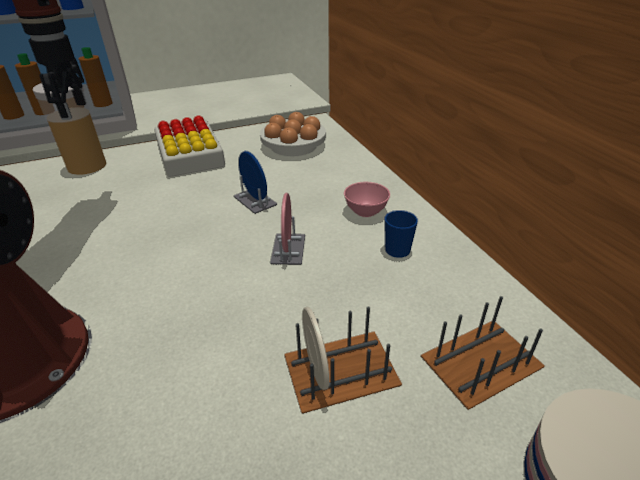

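The scene view shows the blue saucer around (460,322), pink at (373,258), the rack with the cream saucer at (290,200) and an empty rack at (196,220). The side view shows the same things, with the cream rack at (342,368) and blue at (253,178). Next I'll enlarge crops.

```bash
python3 - <<'E'
import cv2,numpy as np
a=cv2.imread("pics/scene0.png");b=cv2.imread("pics/side0.png")
def crop(im,x,y,w,h,k,name):
    c=cv2.resize(im[y:y+h,x:x+w],None,fx=k,fy=k,interpolation=cv2.INTER_CUBIC)
    for i in range(0,w,10): 
        cv2.line(c,(i*k,0),(i*k,6 if (x+i)%50 else 14),(0,0,255),1)
        if (x+i)%20==0: cv2.putText(c,str(x+i),(i*k,24),0,.4,(0,0,255),1)
    for i in range(0,h,10):
        cv2.line(c,(0,i*k),(6,i*k),(0,0,255),1)
        if (y+i)%20==0: cv2.putText(c,str(y+i),(8,i*k+4),0,.4,(0,0,255),1)
    return c
r=crop(b,280,300,130,120,5,0); cv2.imwrite("pics/c_side.png",r)
l=crop(a,240,140,100,90,4,0); m=crop(a,410,280,100,100,4,0); n=crop(b,220,140,100,75,4,0)
o=np.zeros((600,800,3),np.uint8)
l2=l; o[:360,:400]=l; o[:400,400:]=m
o[360:600,:400]=cv2.resize(n,None,fx=1,fy=1)[:240]
cv2.imwrite("pics/c_mix.png",o)
E
```

```text
(no output)
```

View pics/c_side.png

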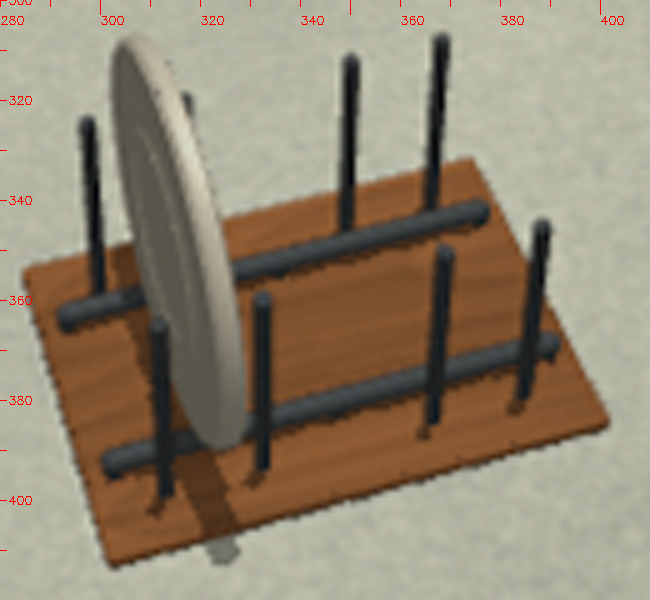

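View pics/c_mix.png

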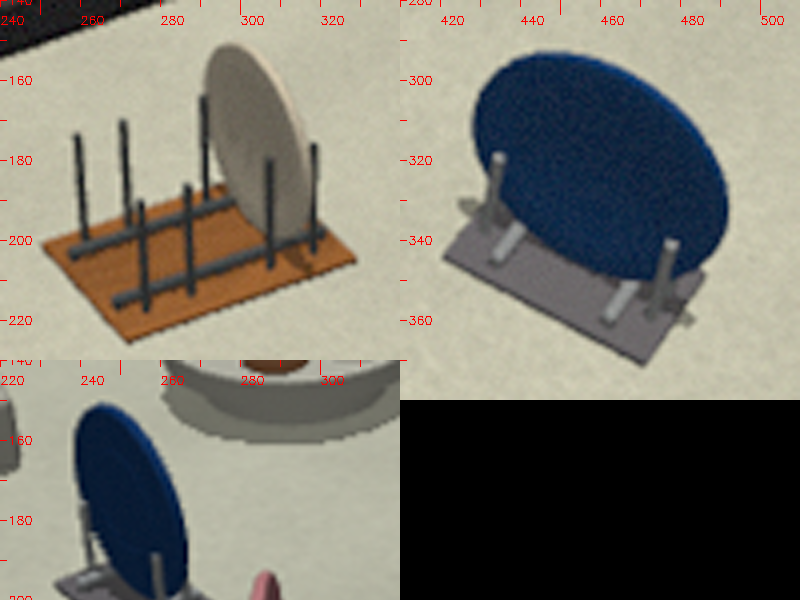

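The side crop shows the free-gap tine tops at (350,312), (368,308), (369,350) and (388,345). In the scene crop they are at (260,174), (271,171), (275,191) and (287,186.5). I'll compute the rack from the tine tops and fit the blue disc by its silhouette.

```bash
cat > geo.py <<'E'
import cv2,numpy as np
from workcell import *
from scipy.optimize import minimize
C={n:camera_model(n) for n in("scene","side")}
def ray(n,p,z):
    K=C[n]["camera_matrix"];E=C[n]["extrinsics"]
    d=E[:3,:3]@np.linalg.solve(K,[p[0],p[1],1]);o=E[:3,3]
    return (o+d*(z-o[2])/d[2])
def proj(n,P):
    K=C[n]["camera_matrix"];E=C[n]["extrinsics"]
    q=(P-E[:3,3])@E[:3,:3]@K.T
    return q[:,:2]/q[:,2:]
def disc(x,y,z,a,r=.065,t=.009):
    u=np.linspace(0,2*np.pi,90);ax=np.array([np.cos(a),np.sin(a),0]);h=np.array([-ax[1],ax[0],0])
    ring=np.array([x,y,z])+r*(np.outer(np.cos(u),h)+np.outer(np.sin(u),[0,0,1]))
    return np.vstack([ring+ax*t/2,ring-ax*t/2])
def bluemask(im,box):
    m=np.zeros(im.shape[:2],np.uint8);x,y,w,h=box
    c=im[y:y+h,x:x+w].astype(int)   # rgb
    m[y:y+h,x:x+w]=((c[:,:,2]>c[:,:,0]*1.6+15))*255
    k=max(cv2.findContours(m,0,2)[0],key=cv2.contourArea)
    return cv2.convexHull(k)
def iou(hull,P,S=8):
    a=np.zeros((480*2,640*2),np.uint8);b=a.copy()
    cv2.fillConvexPoly(a,np.round((hull.reshape(-1,2)+.5)*2*16).astype(np.int32),1,shift=4)
    h=cv2.convexHull(P.astype(np.float32))
    cv2.fillConvexPoly(b,np.round((h.reshape(-1,2)+.5)*2*16).astype(np.int32),1,shift=4)
    return (a&b).sum()/(a|b).sum()
E
python3 - <<'E'
from geo import *
side=[[(312,364.4),(332.4,359.4),(369,350),(388.2,345.2)],[(297.4,324.4),(317.2,319.6),(350,312),(368.2,307.6)]]
sc=[[(259.75,174.25),(270.75,170.75),(291,164.25)],[(275,190.75),(286.75,186.5),(307.25,180),(318.5,176.5)]]
for n,s in(("side",side),("scene",sc)):
    for row in s: print(n,[ray(n,p,.09)[:2].round(4).tolist() for p in row])
print("base", [ray("side",p,.006)[:2].round(4).tolist() for p in[(284.5,354),(374,332),(401.5,385),(302,413)]])
print("other rack",ray("scene",(196,220),.006),ray("side",(483,362),.006))
ims={n:cv2.imread(f"pics/{n}0.png")[:,:,::-1] for n in C}
H={"scene":bluemask(ims["scene"],(415,280,90,85)),"side":bluemask(ims["side"],(225,140,60,72))}
for n in H: print(n,cv2.boundingRect(H[n]))
c=ray("scene",(460,322),.07)[:2];print(c,ray("side",(254,180),.07))
for names in (["scene"],["side"],["scene","side"]):
    best=None
    for a in np.arange(0,3.1,.4):
        r=minimize(lambda p:-sum(iou(H[n],disc(p[0],p[1],.074,p[2])) for n in names),[*c,a],method="Nelder-Mead",options=dict(initial_simplex=np.array([[*c,a],[c[0]+.02,c[1],a],[c[0],c[1]+.02,a],[c[0],c[1],a+.3]]),xatol=1e-4,fatol=1e-5))
        if best is None or r.fun<best.fun:best=r
    print(names,best.x,best.fun)
E
```

```text
side [[0.4535, -0.2817], [0.4846, -0.2851], [0.5424, -0.2908], [0.5735, -0.2941]]
side [[0.4607, -0.1991], [0.4938, -0.202], [0.55, -0.2076], [0.5822, -0.2105]]
scene [[0.5753, -0.2866], [0.5444, -0.284], [0.4857, -0.2793]]
scene [[0.5846, -0.204], [0.5517, -0.2023], [0.4948, -0.196], [0.463, -0.1922]]
base [[0.4395, -0.1805], [0.6054, -0.1972], [0.5936, -0.3153], [0.4278, -0.299]]
other rack [ 0.74776508 -0.31664689  0.006     ] [ 0.74398228 -0.3299684   0.006     ]
scene (429, 294, 63, 56)
side (239, 151, 28, 49)
[0.52816225 0.34093751] [0.53299178 0.32513339 0.07      ]Traceback (most recent call last):
  File "<stdin>", line 15, in <module>
    res = _minimize_neldermead(fun, x0, args, callback, bounds=bounds,
                               **options)
    fsim[k] = func(sim[k])
              ~~~~^^^^^^^^
    fx = function(np.copy(x), *(wrapper_args + args))
  File "<stdin>", line 15, in <lambda>
  File "<stdin>", line 15, in <genexpr>
  File "geo.py", line 26, in iou
    h=cv2.convexHull(P.astype(np.float32))
cv2.error: OpenCV(4.12.0) /io/opencv/modules/imgproc/src/convhull.cpp:143: error: (-215:Assertion failed) total >= 0 && (depth == CV_32F || depth == CV_32S) in function 'convexHull'
```

```bash
cat > fit.py <<'E'
from geo import *
ims={n:cv2.imread(f"pics/{n}0.png")[:,:,::-1] for n in C}
H={"scene":bluemask(ims["scene"],(415,280,90,85)),"side":bluemask(ims["side"],(225,140,60,72))}
c=np.array([.53,.333])
for names in (["scene"],["side"],["scene","side"]):
    best=None
    for a in np.arange(0,3.1,.4):
        r=minimize(lambda p:-sum(iou(H[n],proj(n,disc(p[0],p[1],.074,p[2]))) for n in names),[*c,a],method="Nelder-Mead",options=dict(initial_simplex=np.array([[*c,a],[c[0]+.02,c[1],a],[c[0],c[1]+.02,a],[c[0],c[1],a+.3]]),xatol=1e-4,fatol=1e-5))
        if best is None or r.fun<best.fun:best=r
    print(names,best.x,best.fun)
E
python3 fit.py
python3 - <<'E'
from workcell import *
import numpy as np
from scipy.spatial.transform import Rotation as R
# feasibility, tool down, jaw (tool y) along angle a
for p,a in (((.53,.333),None),((.5625,-.249),-.1)):
  for a in np.arange(-3.1,3.1,.4) if a is None else (a,a+np.pi):
    T=np.array([[-np.sin(a)*-1,np.cos(a),0],[-np.cos(a),np.sin(a),0],[0,0,-1]])  # cols: x,y,z
    for z in(.12,.26):
      q=inverse_kinematics([*p,z],R.from_matrix(T).as_rotvec()); print(p,round(a,2),z,np.linalg.det(T).round(),None if q is None else np.round(q,2))
E
```

```text
['scene'] [0.53211323 0.33995242 0.17712204] -0.9207044519935634
['side'] [0.53212276 0.33817706 3.35024237] -0.9342243186582809
['scene', 'side'] [0.53245791 0.33949575 3.34473086] -1.8468079702115592Traceback (most recent call last):
  File "<stdin>", line 9, in <module>
  File "scipy/spatial/transform/_rotation.pyx", line 1143, in scipy.spatial.transform._rotation.Rotation.from_matrix
ValueError: Non-positive determinant (left-handed or null coordinate frame) in rotation matrix 0: [[-0.04158066 -0.99913515  0.        ]
 [ 0.99913515 -0.04158066  0.        ]
 [ 0.          0.         -1.        ]].
```

```bash
cat > arm.py <<'E'
from workcell import *
import numpy as np,cv2
from scipy.spatial.transform import Rotation as R
def rv(a): # tool down, jaw axis along world angle a
    return R.from_matrix(np.array([[-np.sin(a),np.cos(a),0],[np.cos(a),np.sin(a),0],[0,0,-1]])).as_rotvec()
def st():
    s=state();print({k:np.round(s[k],4).tolist() for k in("time_s","tcp_pos","gripper_width","ft_force","q")})
def pic(c,f): 
    m=camera_model(c); cv2.imwrite(f"pics/{f}.png",snapshot(c)[:,:,::-1]); np.save(f"pics/{f}.npy",m["extrinsics"])
E
python3 - <<'E'
from arm import *
for p,a0 in (((.5323,.339),.203),((.5625,-.249),-.1)):
  for a in (a0,a0+np.pi):
    for z in(.11,.25):
      q=inverse_kinematics([*p,z],rv(a)); print(p,round(a,2),z,None if q is None else np.round(q,2))
move_pose([.5323,.339,.20],rv(.203)) 
move_gripper(.05,40)
st(); pic("wrist","w1")
E
```

```text
(0.5323, 0.339) 0.2 0.11 [ 0.45  0.57 -0.04  0.96  0.    1.82]
(0.5323, 0.339) 0.2 0.25 [0.45 0.49 0.2  1.28 0.   1.82]
(0.5323, 0.339) 3.34 0.11 [ 0.45  0.57 -0.04  0.96  0.   -1.32]
(0.5323, 0.339) 3.34 0.25 [ 0.45  0.49  0.2   1.28  0.   -1.32]
(0.5625, -0.249) -0.1 0.11 [-0.54  0.55 -0.09  0.94  0.    1.14]
(0.5625, -0.249) -0.1 0.25 [-0.54  0.46  0.15  1.26  0.    1.14]
(0.5625, -0.249) 3.04 0.11 [-0.54  0.55 -0.09  0.94  0.   -2.01]
(0.5625, -0.249) 3.04 0.25 [-0.54  0.46  0.15  1.26  0.   -2.01]
{'time_s': 2.0667, 'tcp_pos': [0.5322, 0.3392, 0.2001], 'gripper_width': 0.0503, 'ft_force': [-0.2607, -1.1164, 0.5229], 'q': [0.4517, 0.5113, 0.1008, 1.1601, -0.0, 1.8191]}
```

View pics/w1.png

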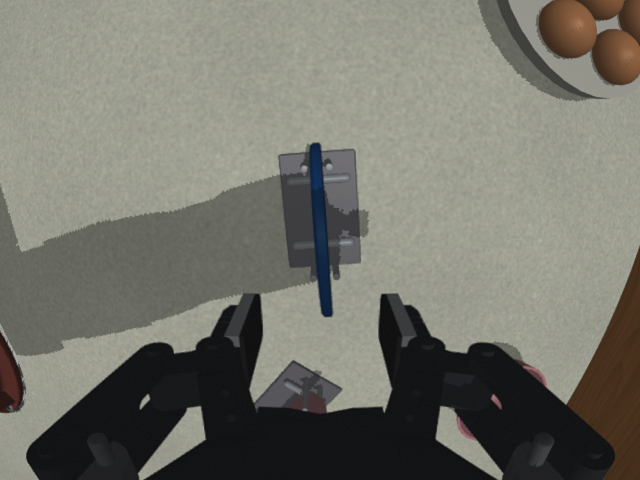

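The wrist view shows the blue rim running from (315,147) to (327,314), close to centred between the jaws. I'll refine its pose with a fisheye silhouette fit.

```bash
cat > wfit.py <<'E'
from geo import *
W=camera_model("wrist")["camera_matrix"]
def wproj(E,P):
    q=(P-E[:3,3])@E[:3,:3]; d=np.hypot(q[:,0],q[:,1]);th=np.arctan2(d,q[:,2])
    return np.c_[W[0,2]+W[0,0]*th*q[:,0]/d, W[1,2]+W[1,1]*th*q[:,1]/d]
def wray(E,p,z):
    v=np.array(p,float)-W[:2,2];r=np.linalg.norm(v);th=r/W[0,0]
    d=E[:3,:3]@np.array([*(np.sin(th)*v/r),np.cos(th)]);return E[:3,3]+d*(z-E[2,3])/d[2]
E
python3 - <<'E'
from wfit import *
im=cv2.imread("pics/w1.png")[:,:,::-1];E=np.load("pics/w1.npy")
h=bluemask(im,(290,130,60,195));print(cv2.boundingRect(h))
for a in(.1,.2,.3):
  r=minimize(lambda p:-iou(h,wproj(E,disc(p[0],p[1],.074,p[2]))),[.5323,.339,a],method="Nelder-Mead",options=dict(initial_simplex=np.array([[.5323,.339,a],[.54,.339,a],[.5323,.347,a],[.5323,.339,a+.1]]),xatol=1e-4,fatol=1e-5));print(r.x,r.fun)
E
```

```text
(310, 144, 22, 172)
[0.5316084  0.33924215 0.25896002] -0.7665283540802214
[0.53212242 0.33914631 0.26717702] -0.7667404537908135
[0.53169154 0.33969624 0.26737435] -0.7659633281120427
```

```bash
python3 - <<'E'
from wfit import *
E=np.load("pics/w1.npy")
P=np.array([wray(E,p,.005)[:2] for p in((279,155),(355,150),(360,263),(290,267))]);print(P.round(4).tolist(),P.mean(0))
for i,j in((0,1),(3,2),(0,3),(1,2)): d=P[j]-P[i];print(np.linalg.norm(d).round(4),np.arctan2(d[1],d[0]).round(3))
P=[ray("scene",p,.004)[:2] for p in((421,344.5),(471,371))];d=P[1]-P[0];print(np.linalg.norm(d),np.arctan2(d[1],d[0]))
im=cv2.imread("pics/w1.png")[:,:,::-1].astype(int)
m=(im[:,:,2]>im[:,:,0]*1.6+15)
for y in range(150,315,20):
  xs=np.where(m[y,295:345])[0]+295
  print(y,xs.min(),xs.max(),len(xs))
E
```

```text
[[0.4838, 0.383], [0.5501, 0.4013], [0.5791, 0.2969], [0.5133, 0.2791]] [0.53156488 0.3400754 ]
0.0688 0.269
0.0682 0.264
0.1081 -1.294
0.1084 -1.3
0.10683550856111382 1.8558235422790925
150 310 319 10
170 310 321 12
190 311 322 12
210 312 324 13
230 314 326 13
250 315 327 13
270 317 328 12
290 320 329 10
310 322 330 9
```

```bash
python3 - <<'E'
from arm import *
a=.27
move_linear([.5318,.3396,.16],rv(a))
print(move_linear([.5318,.3396,.110],speed=.08,force_limit=15))
print(move_gripper(0,60)); st()
move_linear([.5318,.3396,.25],speed=.12); st()
pic("wrist","w2")
E
```

```text
False
False
{'time_s': 3.7583, 'tcp_pos': [0.532, 0.3397, 0.1105], 'gripper_width': 0.008, 'ft_force': [-0.3623, 0.8331, 3.8739], 'q': [0.4525, 0.5736, -0.0377, 0.9589, 0.0, 1.7534]}
{'time_s': 5.075, 'tcp_pos': [0.5314, 0.3394, 0.2491], 'gripper_width': 0.0082, 'ft_force': [0.963, -0.0454, -1.9877], 'q': [0.4525, 0.4918, 0.1971, 1.2775, -0.0, 1.7533]}
```

View pics/w2.png

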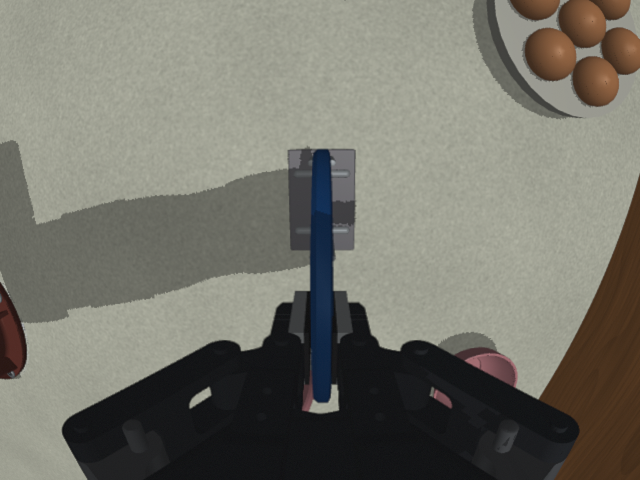

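The saucer is held, hanging straight between the pads (rim from (322,150) to (322,400)). I'll carry it over the gap and look.

```bash
python3 - <<'E'
from arm import *
move_linear([.5318,.3396,.275],speed=.15)
move_pose([.5625,-.249,.275],rv(-.1)); sleep(.2); st()
move_linear([.5625,-.249,.22],speed=.12); st()
pic("wrist","w3"); pic("side","s3")
a=cv2.imread("pics/w3.png")[60:460,160:480];b=cv2.imread("pics/s3.png")[210:430,260:420]
cv2.imwrite("pics/w3c.png",cv2.resize(a,(640,800))[:600] if 0 else cv2.resize(a,None,fx=1.5,fy=1.5))
cv2.imwrite("pics/s3c.png",cv2.resize(b,None,fx=2.7,fy=2.7,interpolation=2))
E
```

```text
{'time_s': 7.7583, 'tcp_pos': [0.5628, -0.2483, 0.275], 'gripper_width': 0.0083, 'ft_force': [0.3626, 0.3068, -2.1596], 'q': [-0.5344, 0.4519, 0.2001, 1.319, 0.0001, 1.1353]}
{'time_s': 8.3667, 'tcp_pos': [0.5628, -0.2491, 0.2206], 'gripper_width': 0.0081, 'ft_force': [0.7006, -0.4624, -1.0437], 'q': [-0.5354, 0.47, 0.0873, 1.1876, 0.0, 1.1353]}
```

View pics/w3.png

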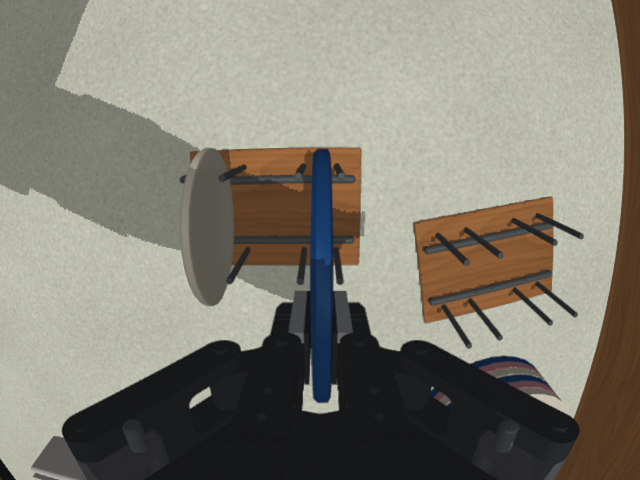

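View pics/s3c.png

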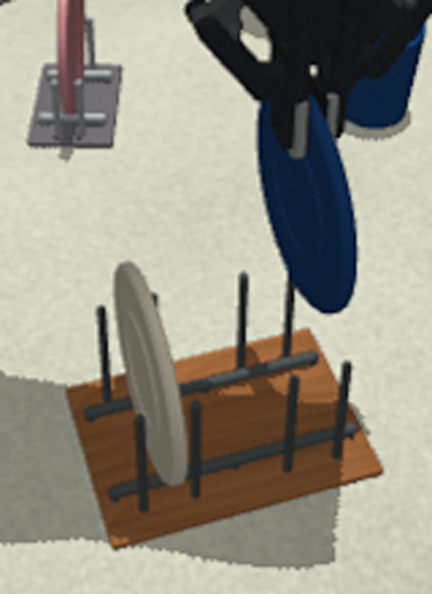

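In the wrist view the gap's tine tops sit symmetrically around the disc: about (302,167) and (337,167), then (302,281) and (340,281), with the disc at 321. I'll check the centre numerically.

```bash
python3 - <<'E'
from wfit import *
E=np.load("pics/w3.npy")
P=np.array([wray(E,p,.089)[:2] for p in((302,167),(337,167),(340,282),(302,282))]);print(P.round(4).tolist(),P.mean(0))
B=np.array([wray(E,p,.006)[:2] for p in((361,149),(358,264))]);print(B.round(4).tolist())
d=B[0]-B[1];print(np.linalg.norm(d),np.arctan2(d[1],d[0])-np.pi/2, "centre from base edge",B.mean(0)-.040*np.array([np.cos(-.1),np.sin(-.1)]))
R=np.array([wray(E,p,.012)[:2] for p in((354,179),(352,240))]);print("rails",R.round(4).tolist(),np.linalg.norm(R[0]-R[1]))
E
```

```text
[[0.5532, -0.2007], [0.5788, -0.2032], [0.5732, -0.2944], [0.5429, -0.2913]] [ 0.5619876  -0.24739509]
[[0.6062, -0.1963], [0.5945, -0.3123]]
0.1165571763337917 -0.10072570334541142 centre from base edge [ 0.56058554 -0.25032436]
rails [[0.5966, -0.224], [0.5899, -0.2841]] 0.06053305751485896
```

```bash
python3 - <<'E'
from arm import *
print(move_linear([.562,-.250,.13],speed=.1,force_limit=15)); st()
print(move_linear([.562,-.250,.104],speed=.03,force_limit=10)); sleep(.3); st()
pic("side","s4")
b=cv2.imread("pics/s4.png")[210:430,260:420]
cv2.imwrite("pics/s4c.png",cv2.resize(b,None,fx=2.7,fy=2.7,interpolation=2))
E
```

```text
False
{'time_s': 9.5167, 'tcp_pos': [0.5624, -0.2503, 0.1307], 'gripper_width': 0.008, 'ft_force': [-0.5427, 0.5031, -1.5906], 'q': [-0.5374, 0.528, -0.0603, 0.9813, -0.0, 1.1334]}
True
{'time_s': 10.4583, 'tcp_pos': [0.562, -0.2502, 0.1108], 'gripper_width': 0.0079, 'ft_force': [0.1025, -1.2757, 6.6374], 'q': [-0.5374, 0.5454, -0.087, 0.9383, -0.0003, 1.1335]}
```

View pics/s4c.png

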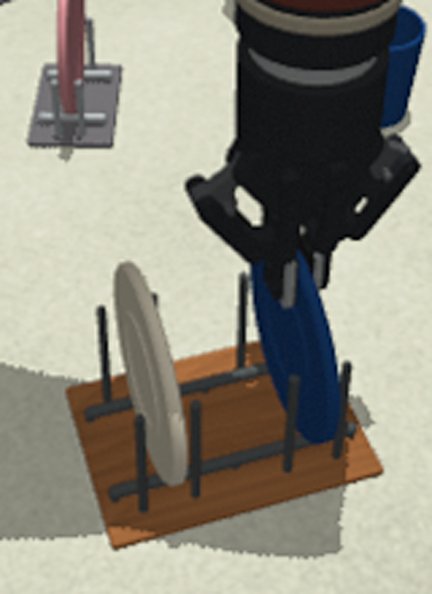

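Contact came at TCP z = 0.111, the height expected when fully down. The disc stands between the tines on both rails. I'll release and retreat.

```bash
python3 - <<'E'
from arm import *
move_gripper(.05); sleep(.2); st()
move_linear([.562,-.250,.26],speed=.12); move_gripper(.05); sleep(.5); st()
pic("side","s5"); pic("wrist","w5")
a=cv2.resize(cv2.imread("pics/s5.png")[210:430,260:420],None,fx=2.5,fy=2.5,interpolation=2)
b=cv2.imread("pics/w5.png")[50:410,160:480]
o=np.zeros((550,720,3),np.uint8);o[:550,:400]=a;o[:360,400:]=b;cv2.imwrite("pics/f5.png",o)
from wfit import *
im=cv2.imread("pics/w5.png")[:,:,::-1];E=np.load("pics/w5.npy")
h=bluemask(im,(280,100,80,250));x0=[.562,-.25,-.1]
r=minimize(lambda p:-iou(h,wproj(E,disc(p[0],p[1],.074,p[2]))),x0,method="Nelder-Mead",options=dict(initial_simplex=np.array(x0)+np.array([[0,0,0],[.01,0,0],[0,.01,0],[0,0,.1]])));print(r.x,r.fun)
E
```

```text
{'time_s': 11.1833, 'tcp_pos': [0.5614, -0.2497, 0.1101], 'gripper_width': 0.0501, 'ft_force': [-0.5341, -0.1848, 0.3608], 'q': [-0.5373, 0.5461, -0.0877, 0.9387, -0.0002, 1.1334]}
{'time_s': 13.3, 'tcp_pos': [0.562, -0.25, 0.26], 'gripper_width': 0.05, 'ft_force': [0.0398, 0.0612, -0.2172], 'q': [-0.5372, 0.4569, 0.1693, 1.2848, -0.0002, 1.1336]}
[ 0.56096646 -0.25096386 -0.09511772] -0.757292551685075
```

View pics/f5.png

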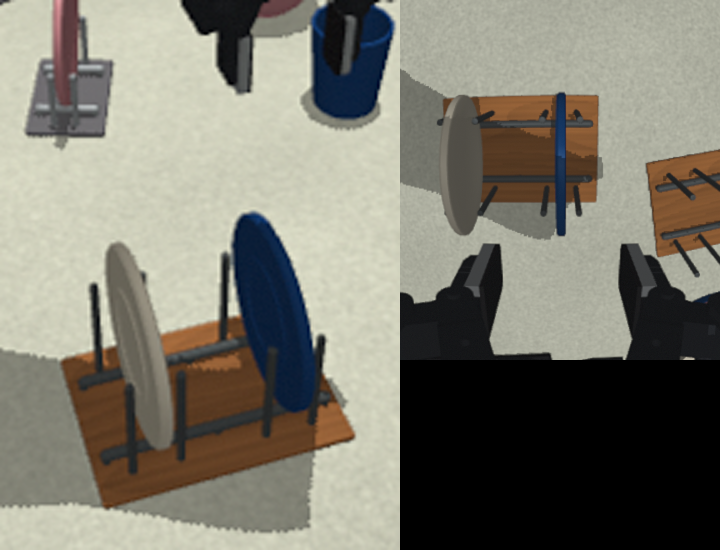

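The blue saucer stands upright in the gap by itself, with the fingers clear, and the cream and pink saucers look unmoved. I'm handing it in.

```bash
python3 -c "
from workcell import *
job_done()"
```

```text
the job is handed in; nothing more can be done
```

The blue saucer is out of its drying stand and standing upright in the free gap next to the cream saucer. I handed the job in after about 13.3 s on the robot's clock; no verdict is reported.

- **Lowering:** it went down still gripped until it touched the rack at TCP height 0.111 m. That is the height at which I gripped it in its stand, so it was fully down before I let go.
- **Final position:** after release the wrist-camera fit put it at (0.561, -0.251) m with its axis at -0.095 rad. My estimate of the gap was (0.562, -0.250) m and -0.10 rad.
- **Other saucers:** the cream and pink saucers looked unmoved in the last pictures. I judged that by eye and did not measure it. The gripper was clear of everything.

Two checks disagreed along the way:
- **Saucer turn:** the first estimate from the fixed cameras was 0.20 rad. The wrist view and stand edges gave 0.27 rad, and I used that.
- **Gap position:** the scene camera put the gap about 6 mm off the side camera in y. The wrist view settled it, close to the side camera's value.

The wrist silhouette fits overlapped only about 0.76, because the disc is seen nearly edge-on.

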